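# Take the long graphics card out of a small computer case

## Robot

A 6-joint arm with a two-finger parallel gripper is mounted at the origin on the work surface. World frame = base frame: x ahead of the robot, y to its left, z up, the work surface at z = 0. Lengths are in mm, angles in rad, forces in N, time in s.
With the tool pointing down it reaches from about 350 to 875 mm from the base axis. Payload 4.2 kg.
Tool frame: the origin (TCP) lies on the centre line of the jaws, within the pads' length; the fingertips stand 25 mm ahead of it and the grasp point (between the pads) lies 6 mm ahead of it (manip.finger_overhang is the z of the fingertips in the tool frame, in mm); z points along the fingers, y is the line along which they close (so a half turn about z gives the same grasp; the last joint's range is limited). The gripper opens to 87 mm and grips with 3 to 60 N. Pads are 19 mm wide; open, the fingers measure 117 mm over their backs; the gripper's body (75 mm by 190 mm) begins 51 mm behind the grasp point.
Start: joints at [1.594, 0.385, 0.008, 0, -1.194, -0.259], TCP at [145.982, 607.691, 247.55] pointing down, gripper open.
Joint ranges: [-3.14, 3.14], [-1.21, 2.06], [-1.07, 1.41], [-3.16, 2.05], [-2.99, -0.16], [-3.1, 3.1]. Speed limits (rad/s): [2.79, 2.79, 3.14, 3.14, 3.14, 3.14].

## Interface

Orientations are given as a unit quaternion [x, y, z, w].
In Python, from rig import manip, imaging gives the robot as it stands.
- The arm moves only by the shell command python3 -m crank 'ROWS' [OPENING] [FORCE]. ROWS is JSON, a list that holds one entry, the list of rows, each a list of 6 numbers: the shift along the tool's x, y, z in cm, then the turn, a rotation vector about the tool's x, y, z in rad. A call has exactly 8 rows; each row shifts and turns the commanded pose from where the row before left it, along the tool's axes as they then stand; what a row does not reach is not made up. A row lasts 1/12 s, in which the tool goes at most 41.7 mm and 7.16 degrees, less where a joint would pass 70% of its speed; a pose out of reach is approached as far as the arm can. A call is refused whole if a number of a shift passes 4.17 or a number of a turn 0.125, either way. A call with a gripper value outside its range is refused whole. OPENING is the gripper's target within -1 to 1 (shut at 1, half-way at 0, fully open at -1), set as the call begins (- or left out, the last holds). The fingers move at their own pace and stop on an object; FORCE is the grip in N (left out, the last holds). Time passes only in rows, so rows that do not move let the fingers close, or fill a call up. It gives the time, the measured TCP pose, the force, the opening and the grip force at its end, in the units of the state.
- manip.get_obs(): the state, without advancing time (a new reading comes with each control period).
- imaging.capture(name): name is "side" or "top"; returns a dict with "pixels" (384x512x3 uint8, red, green, blue), "fx", "fy", "cx", "cy" (pixels), "R" (3x3) and "t" (3): a world point X has camera coordinates R X + t. Camera axes: x right, y down, z forward; pixel columns grow to the right and rows downward; lengths in mm; the calibration is good to about 2 mm. A picture is of the moment at which its call begins. There is no depth.
- manip.sign_off(): hands the job in; it is judged then, once.
The state is a dict: "time_s": time; "joint_pos": joint angles; "qvel": joint speeds; "joint_torque": joint torques, N m; "tcp_pos": TCP position; "eef_rot": TCP orientation; "force": force on the tool from outside, world axes, zero at the start; "torque": the same for the moment, N m; "finger_gap": finger opening in mm; "grasp_force": force on a finger pad.
Only numpy, scipy, OpenCV 4.12 (cv2) and the standard library are available. Lean on these libraries where they do the work, as an engineer would, in place of code of your own. Each camera call takes 0.05 s, during which the arm holds its last target. There are 200 camera calls.

## Task

The small computer case lies on its side with its side panel off, and its graphics card is unscrewed and unlatched, ready to come out; but the card is longer than the opening, its tail end tucked under the fixed front cover. Take hold of the card, lift its bracket end out first, so that it slants and the tail can be drawn out from under the cover, and finish holding the whole card still in the gripper, at least 2 cm above the top of the case and touching nothing else. Do not knock the front fan or the processor cooler, and leave the things on the desk where they are.

Things in the scene. Friction and masses are not known exactly. Their poses are not given: they have to be found in the camera images.
- case: Small black computer case lying on its side, fixed, open upwards; outer x -205 to 138, y -187 to 87, rim at z 163 mm. Origin on the desk under the card's centre. +x: to the rear panel (card's bracket end), -x: case front, -y: case top. Floor at z 16. 12 mm flanges inward at the rim of both side walls (edges at y 75, y -175). Above z 85 nothing stands beside the card between these flanges.
- cover_edge (a point): Middle of the free edge of the fixed front cover, on its upper face (case x -103, y 0, z 163 mm). The cover is a 3 mm sheet (z 160 to 163) over the full case width from x -205 to -103; the card's tail reaches 32 mm under it. The opening runs from this edge to the rear panel: 238 mm, shorter than the card.
- rear_notch (a point): Inner edge of the rear panel's sill in the card notch (case x 135, y 0, z 129 mm). The panel (x 135 to 138) is 129 high in the 80 mm wide notch (y -40 to 40), 163 elsewhere. Outside the notch an 8 mm thick ledge (x 138 to 150, top z 129) carries the card's bracket tab.
- board (a point): Centre of the main board's top (case x 48, y -89, z 24 mm), 170 x 170: x -37 to 133, y -174 to -4. On it: card slot 11 high (x 0 to 92, y -20 to -8, open at its ends), memory sticks (x -24 to -10, y -165 to -35, top z 58), ports block (x 112 to 133, y -165 to -60, top z 52). Beside it the power supply (x -190 to -65, y -182 to -82, top z 80).
- card_rest (a point): Top centre of the rubber card rest on the case floor (case x -43, y 0, z 36 mm), 12 (x) x 36 (y) mm, 20 mm high; the card's lower edge lies on it.
- card: Graphics card: slab 270 long (x) x 42 thick (y) x 96 mm high (z), 0.5 to 0.8 kg, standing on its long edge, balance point at its middle. Origin: centre of the lower edge; +x to the steel bracket end, z up. At the start parallel to the case, over the case's origin, lower edge at z 36, upper at z 132, 28 mm below the cover. Its big faces (y -21, y 21) are flat all over, to be gripped from above.
- card_bracket_low (a point): Lower corner of the card at the bracket end (card x 135, z 0 mm). The bracket plate reaches 4 mm lower. The contact tongue (x 4 to 88, y -14, 2 mm thick) reaches 7 mm below the lower edge into the 5 to 6 mm wide slot, loosely: nothing locks it.
- card_bracket_top (a point): Upper corner at the bracket end (card x 135, z 96 mm). From it the bracket tab (x 135 to 147, z 93 to 96, full thickness) sticks out and rests on the ledge of the rear panel, unscrewed.
- card_tail_low (a point): Lower corner at the tail end (card x -135, z 0).
- card_tail_top (a point): Upper corner at the tail end (card x -135, z 96), under the front cover at the start.
- cooler: Low processor cooler with a fan on top, fixed on the main board, 94 x 94 x 50 mm high; origin at the centre of its underside (case x 60, y -105, z 24; top at z 74). Must not be knocked.
- fan: Upright 120 mm front fan, 25 mm thick (x) x 120 (y) x 120 mm high, fixed inside the case front under the cover; origin at the centre of its underside (case x -187.5, y 5, z 17). Its near face is 40 mm from the card's tail. Must not be knocked.
- router: White rounded network box 125 x 90 x 27 mm lying loose on the desk; origin at the centre of its underside. Leave alone.
- screwdriver: Screwdriver, 200 mm, lying on the desk along its own x. Leave alone.
- dish: Round steel screw dish, 90 mm across and 18 mm high, on the desk; origin under its centre. Leave alone.

How it is judged:
By the outcome, as a careful person would: the job done as asked, in the order asked, and still so for the second after the job is handed in, while the arm keeps its last pose, push and grip.
It also fails if it takes over 40 s, if anything falls off the work surface, if the arm or the gripper's body presses on something with over 40 N, if the wrist force passes 120 N, or if a joint passes its speed limit or range.

## Working session

There is one attempt and no reset: what is moved stays moved. The work goes in short steps, Python scripts to look and compute and a shell command to move; the robot and the scene stay as the last step left them, time stands still between calls to the robot, and variables do not carry over. Pictures are saved under pics/ and viewed, at most 10 in all, crops included, and the job is handed in when it is done.

```bash
mkdir -p pics; ls; python3 - <<'E'
from rig import manip, imaging
import cv2,numpy as np
print(manip.get_obs(), manip.finger_overhang)
ims=[]
for n in("top","side"):
    c=imaging.capture(n); print(n,c["fx"],c["fy"],c["cx"],c["cy"],np.round(c["R"],4).tolist(),c["t"])
    cv2.imwrite(f"pics/{n}0.png",cv2.resize(c["pixels"][:,:,::-1],(800,600),interpolation=cv2.INTER_CUBIC))
E
```

```text
pics
{'time_s': 0.0, 'joint_pos': array([ 1.59358170e+00,  3.85553032e-01,  6.60111287e-03, -5.23383670e-04,
       -1.19398469e+00, -2.58593127e-01]), 'qvel': array([-1.13456249e-03,  2.24014280e-03,  1.35014995e-03,  7.42063208e-04,
       -4.72502000e-04, -9.89174681e-05]), 'joint_torque': array([ 1.28512344e-03, -3.90668321e+01,  1.87403244e+01,  4.21974778e+00,
        1.09745236e-02, -1.96849583e-04]), 'tcp_pos': array([145.86758073, 607.16499613, 246.44837861]), 'eef_rot': array([ 9.93045426e-01, -1.17726707e-01, -9.07645291e-05,  1.09367540e-03]), 'force': array([-1.19775064, -0.28324812,  0.56034244]), 'torque': array([ 0.00731149, -0.04569887, -0.00074367]), 'grasp_force': 0.0, 'finger_gap': 87.17140563168623} 25.0
top 385.00825928095077 385.00825928095077 253.13824334799403 198.24949200120787 [[-0.118, -0.993, 0.0033], [-0.9722, 0.1149, -0.2042], [0.2024, -0.0273, -0.9789]] [  49.40727884  557.21374059 1158.21544788]
side 464.4134640790506 464.4134640790506 256.74283554642375 188.39161869829928 [[-0.9898, -0.1417, -0.0127], [-0.099, 0.7502, -0.6537], [0.1021, -0.6458, -0.7566]] [ 513.04787536  114.44134537 1409.18660041]
```

View pics/top0.png

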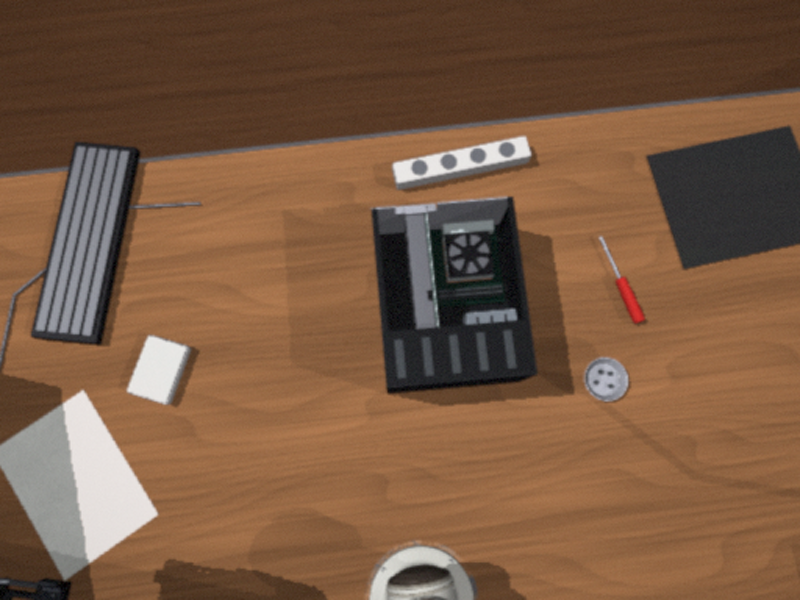

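View pics/side0.png

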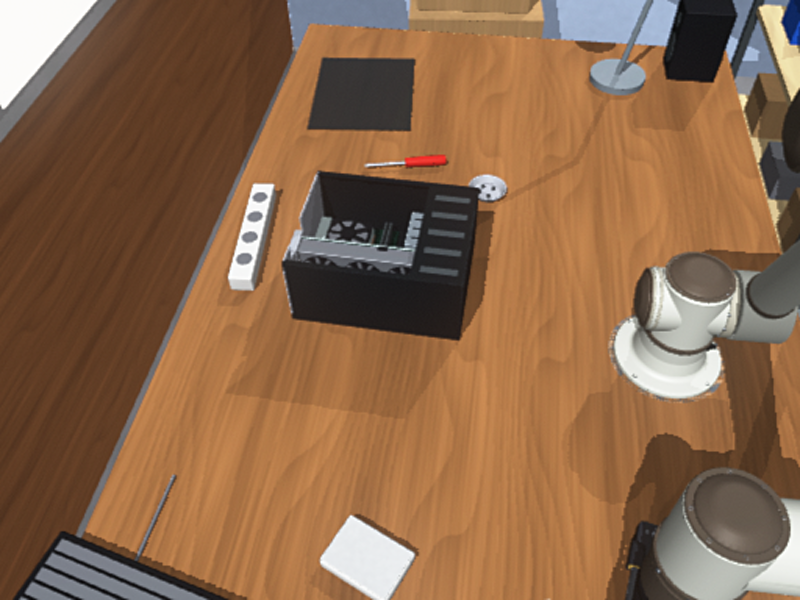

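The top view shows the case at (374–535, 198–390), with its cover towards the robot and the card as the grey bar at about (422, 268). The side view shows the case at (285–478, 172–338). I'll crop both for corner picking.

```bash
python3 - <<'E'
import cv2
from rig import imaging
for n,(u,v,w,h,s) in {"top":(230,120,120,135,4.4),"side":(175,100,140,122,4.8)}.items():
    im=imaging.capture(n)["pixels"][:,:,::-1][v:v+h,u:u+w]
    cv2.imwrite(f"pics/{n}c.png",cv2.resize(im,None,fx=s,fy=s,interpolation=cv2.INTER_CUBIC))
E
```

```text
(no output)
```

View pics/topc.png

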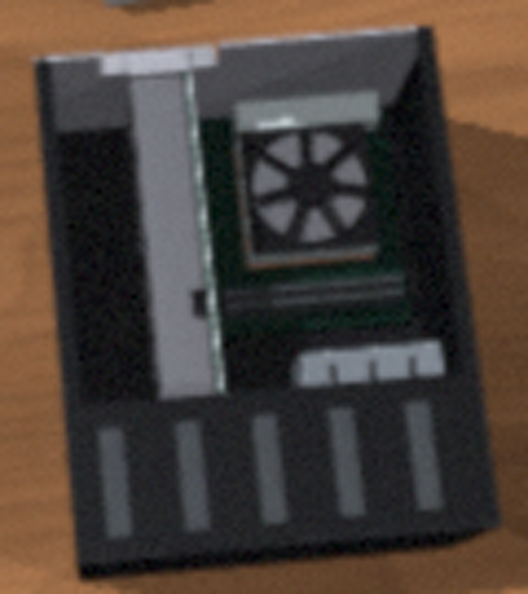

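View pics/sidec.png

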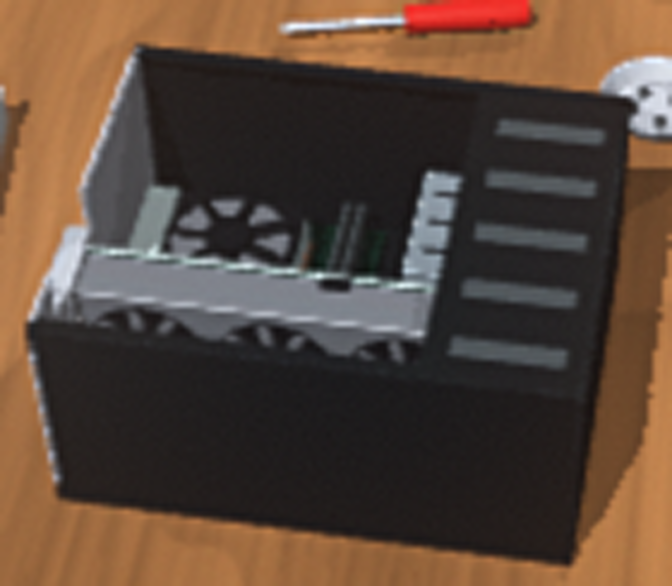

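Top crop: the rim corners are at (37,62), (431,27) and (498,523), and the card's upper edges run (131,80)–(158,398) and (192,72)–(226,390). Side crop: the rim corners are at (138,48), (32,325), (632,103) and (585,395), and the desk corners at (60,495) and (572,562).

```bash
cat > h.py <<'E'
import numpy as np, cv2
from rig import imaging
from scipy.optimize import least_squares
C={n:imaging.capture(n) for n in("top","side")}
O={"top":(230,120,4.4),"side":(175,100,4.8)}
def full(n,p): u,v,s=O[n]; return np.array([(p[0]+.5)/s+u-.5,(p[1]+.5)/s+v-.5])
def proj(n,X):
    c=C[n]; q=np.array(c["R"])@X+c["t"]; return np.array([c["fx"]*q[0]/q[2]+c["cx"],c["fy"]*q[1]/q[2]+c["cy"]])
def case2w(p,X): a=p[2]; return np.array([p[0]+np.cos(a)*X[0]-np.sin(a)*X[1],p[1]+np.sin(a)*X[0]+np.cos(a)*X[1],X[2]])
def tri(a,b):
    return least_squares(lambda X:np.r_[proj("top",X)-a,proj("side",X)-b],[600,0,100]).x
E
python3 - <<'E'
from h import *
P=[("top",(138,87,163),(37,62)),("top",(138,-187,163),(431,27)),("top",(-205,-187,163),(498,523)),
("side",(138,-187,163),(138,48)),("side",(138,87,163),(32,325)),("side",(-205,-187,163),(632,103)),("side",(-205,87,163),(585,395)),
("side",(138,87,0),(60,495)),("side",(-205,87,0),(572,562))]
f=lambda p:np.concatenate([proj(n,case2w(p,X)+[0,0,p[3]])-full(n,u) for n,X,u in P])
s=least_squares(f,[600,0,0,0],loss="soft_l1",x_scale=[100,100,.1,10]);print(s.x,np.round(f(s.x).reshape(-1,2),1).tolist())
p=s.x
for X,a,b in [((138,87,163),(37,62),(32,325)),((138,-187,163),(431,27),(138,48)),((-205,-187,163),(498,523),(632,103)),(None,(200,302),(335,283))]:
    w=tri(full("top",a),full("side",b)); print("tri",w.round(1), X and case2w(p,X).round(1))
# card upper edges at z132: back-project top pixels
c=C["top"];R=np.array(c["R"])
for u in [(131,80),(158,398),(192,72),(226,390)]:
    x=full("top",u);d=R.T@[(x[0]-c["cx"])/c["fx"],(x[1]-c["cy"])/c["fy"],1];o=-R.T@c["t"]
    w=o+d*(132-o[2])/d[2]; q=case2w([0,0,-p[2]],w-[p[0],p[1],0]); print("card top px",w.round(1),"in case",q.round(1))
# predicted card pts in crop px
for n in C:
    for X in [(135,21,132),(135,-21,132),(-75,21,132),(-75,-21,132)]:
        u,v,sc=O[n]; print(n,X,((proj(n,case2w(p,X))-[u,v])*sc).round())
E
```

```text
[ 6.01114650e+02 -7.46253423e+01 -3.03372949e-02 -2.60965021e+00] [[-0.2, -0.9], [1.2, -0.4], [1.5, 0.7], [-0.3, -0.6], [-1.2, 1.3], [0.4, -1.3], [0.3, 0.9], [-0.0, 1.0], [0.3, 0.9]]
tri [736.9   8.  166.4] [741.7   8.1 163. ]
tri [ 731.8 -261.7  161.4] [ 733.4 -265.7  163. ]
tri [ 392.4 -252.   157.7] [ 390.5 -255.3  163. ]
tri [566.2 -82.7 133.7] None
card top px [729.1 -55.7 132. ] in case [127.4  22.8 132. ]
card top px [504.2 -46.4 132. ] in case [-97.7  25.3 132. ]
card top px [730.  -98.6 132. ] in case [129.6 -20.1 132. ]
card top px [504.3 -92.3 132. ] in case [-96.3 -20.6 132. ]
top (135, 21, 132) [131.  68.]
top (135, -21, 132) [191.  63.]
top (-75, 21, 132) [159. 363.]
top (-75, -21, 132) [222. 357.]
side (135, 21, 132) [ 64. 286.]
side (135, -21, 132) [ 81. 240.]
side (-75, 21, 132) [388. 324.]
side (-75, -21, 132) [399. 277.]
```

The case origin is at about world (601, -74), yaw about -0.032. The card's top triangulates to about 134 mm, against 132 given, so the fit agrees. Moving to a hover above it.

```bash
cat > g.py <<'E'
# remaining shift (tool axes, cm) to a TCP target given in case axes, yaw/tilt error
import sys,numpy as np
from rig import manip
from scipy.spatial.transform import Rotation as Ro
a=-0.032; o=np.array([600.7,-73.7,0]); Rc=Ro.from_euler("z",a)
ob=manip.get_obs(); R=Ro.from_quat(ob["eef_rot"])
tgt=np.array([float(v) for v in sys.argv[1:4]]); th=np.radians(float(sys.argv[4]))
Rt=Rc*Ro.from_matrix(np.diag([1,-1,-1]))*Ro.from_euler("y",th)
p=ob["tcp_pos"]
print("t %.2f case tcp"%ob["time_s"],Rc.inv().apply(p-o).round(1),"tool shift cm",(R.inv().apply(Rc.apply(tgt)+o-p)/10).round(2),"turn",(R.inv()*Rt).as_rotvec().round(3))
print("F",ob["force"].round(1),"T",ob["torque"].round(2),"gap",ob["finger_gap"].round(1),"grip",round(float(ob["grasp_force"]),1),"q",ob["joint_pos"].round(2))
E
python3 -m crank '[[[2.6,2.4,-0.6,0,0,0],[2.6,2.4,-0.6,0,0,0],[2.6,2.4,-0.6,0,0,0],[2.6,2.4,-0.6,0,0,0],[2.6,2.4,-0.6,0,0,0],[2.6,2.4,-0.6,0,0,0],[2.6,2.4,-0.6,0,0,0],[2.6,2.4,-0.6,0,0,0]]]' -1
python3 -m crank '[[[2.6,2.4,0,0,0,0],[2.6,2.4,0,0,0,0],[2.6,2.4,0,0,0,0],[2.6,2.4,0,0,0,0],[2.6,2.4,0,0,0,0],[2.6,2.4,0,0,0,0],[2.6,2.4,0,0,0,0],[2.6,2.4,0,0,0,0]]]'
python3 g.py 0 1 240 0
```

```text
time_s: 0.97
tcp_pos: [303.9, 370.7, 296.0]
eef_rot: [0.993, -0.117, 0.0, -0.0]
force: [0.1, 0.1, 0.5]
finger_gap: 86.7
grasp_force: 0.0
time_s: 1.63
tcp_pos: [461.3, 135.5, 295.9]
eef_rot: [0.993, -0.118, 0.0, -0.0]
force: [1.3, 0.0, 0.5]
finger_gap: 87.2
grasp_force: 0.0
t 1.63 case tcp [-146.   204.6  295.9] tool shift cm [18.41 16.99  5.58] turn [-0.001 -0.001 -0.204]Traceback (most recent call last):
  File "g.py", line 11, in <module>
    print("F",ob["force"].round(1),"T",ob["torque"].round(2),"gap",ob["finger_gap"].round(1),"grip",round(float(ob["grasp_force"]),1),"q",ob["joint_pos"].round(2))
                                                                   ^^^^^^^^^^^^^^^^^^^^^^
AttributeError: 'float' object has no attribute 'round'
```

```bash
sed -i 's/ob\["finger_gap"\].round(1)/round(ob["finger_gap"],1)/' g.py
python3 -m crank '[[[2.6,2.4,0,0,0,0],[2.6,2.4,0,0,0,0],[2.6,2.4,0,0,0,0],[2.6,2.4,0,0,0,0],[2.6,2.4,0,0,0,0],[2.6,2.4,0,0,0,0],[1.5,1.4,0.8,0,0,0],[1.3,1.2,0.8,0,0,0]]]'
python3 -m crank '[[[0,0,0.5,0,0,-0.068],[0,0,0.5,0,0,-0.068],[0,0,0.5,0,0,-0.068],[0,0,0.5,0,0,0],[0,0,0.5,0,0,0],[0,0,0.5,0,0,0],[0,0,0,0,0,0],[0,0,0,0,0,0]]]'
python3 g.py 0 1 124 0
python3 - <<'E'
import cv2
from rig import imaging
for n,(u,v,w,h,s) in {"side":(175,60,140,125,4.8)}.items():
    im=imaging.capture(n)["pixels"][:,:,::-1][v:v+h,u:u+w]
    cv2.imwrite(f"pics/{n}d.png",cv2.resize(im,None,fx=s,fy=s,interpolation=cv2.INTER_CUBIC))
E
```

```text
time_s: 2.3
tcp_pos: [601.0, -73.2, 279.3]
eef_rot: [0.993, -0.119, 0.0, -0.0]
force: [0.4, 0.3, 0.4]
finger_gap: 86.9
grasp_force: 0.0
time_s: 2.97
tcp_pos: [599.8, -71.1, 249.3]
eef_rot: [1.0, -0.016, -0.0, 0.0]
force: [0.0, -0.5, 0.1]
finger_gap: 87.0
grasp_force: 0.0
t 2.97 case tcp [ -0.9   2.6 249.3] tool shift cm [ 0.1   0.16 12.53] turn [ 0.     0.001 -0.   ]
F [ 0.  -0.5  0.1] T [-0.04 -0.03  0.02] gap 87.0 grip 0.0 q [ 0.15  0.35 -0.04  0.   -1.18  1.39]
```

View pics/sided.png

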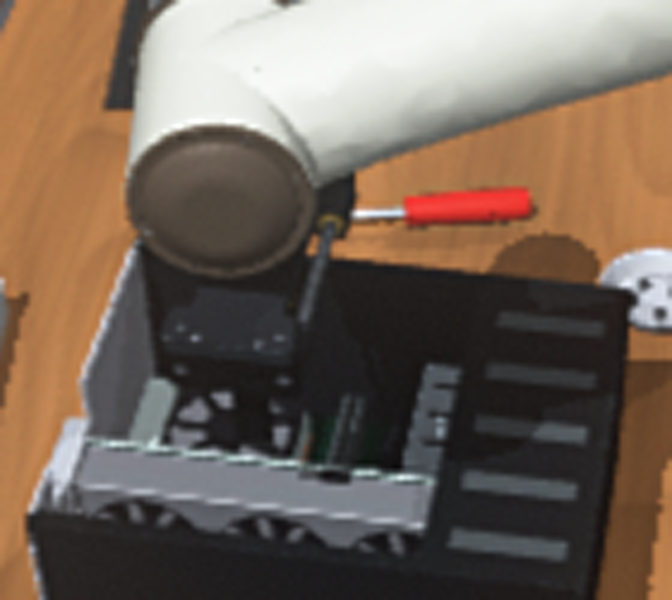

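The gripper body, at about (230,320) in the crop, hovers above the case; the card at (255,480) is clear. Descending in two stages with an eye on the force.

```bash
python3 -m crank '[[[0.05,0.08,1.5,0,0,0],[0.05,0.08,1.5,0,0,0],[0,0,1.5,0,0,0],[0,0,1.5,0,0,0],[0,0,1.5,0,0,0],[0,0,1.3,0,0,0],[0,0,0,0,0,0],[0,0,0,0,0,0]]]'
python3 -m crank '[[[0,0,1.0,0,0,0],[0,0,1.0,0,0,0],[0,0,0.7,0,0,0],[0,0,0.5,0,0,0],[0,0,0.3,0,0,0],[0,0,0.2,0,0,0],[0,0,0,0,0,0],[0,0,0,0,0,0]]]'
python3 g.py 0 1 124 0
```

```text
time_s: 3.68
tcp_pos: [601.0, -72.8, 161.5]
eef_rot: [1.0, -0.016, -0.0, 0.0]
force: [-0.3, -0.6, 1.0]
finger_gap: 86.7
grasp_force: 0.0
time_s: 4.35
tcp_pos: [601.1, -72.8, 124.7]
eef_rot: [1.0, -0.016, 0.0, 0.0]
force: [0.4, -0.0, 1.0]
finger_gap: 86.8
grasp_force: 0.0
t 4.35 case tcp [  0.4   0.9 124.7] tool shift cm [-0.04 -0.01  0.07] turn [ 0. -0.  0.]
F [ 0.4 -0.   1. ] T [-0.03  0.03  0.01] gap 86.8 grip 0.0 q [ 0.15  0.46 -0.2   0.   -0.91  1.39]
```

Closing, gently first, then firmly.

```bash
python3 -m crank '[[[0,0,0,0,0,0],[0,0,0,0,0,0],[0,0,0,0,0,0],[0,0,0,0,0,0],[0,0,0,0,0,0],[0,0,0,0,0,0],[0,0,0,0,0,0],[0,0,0,0,0,0]]]' 1 12
python3 g.py 0 1 124 0
```

```text
time_s: 5.02
tcp_pos: [600.9, -73.0, 124.7]
eef_rot: [1.0, -0.016, -0.0, 0.0]
force: [-0.5, -4.3, 0.1]
finger_gap: 42.2
grasp_force: 12.6
t 5.02 case tcp [1.000e-01 7.000e-01 1.247e+02] tool shift cm [-0.01 -0.03  0.07] turn [0. 0. 0.]
F [-0.5 -4.3  0.1] T [-1.07  0.19  0.01] gap 42.2 grip 12.6 q [ 0.15  0.46 -0.2   0.   -0.91  1.39]
```

Held: gap 42.2. There's a small side load of 4 N, which I'll relax by 0.5 mm while firming the grip.

```bash
python3 -m crank '[[[0,0.05,0,0,0,0],[0,0,0,0,0,0],[0,0,0,0,0,0],[0,0,0,0,0,0],[0,0,0,0,0,0],[0,0,0,0,0,0],[0,0,0,0,0,0],[0,0,0,0,0,0]]]' 1 50
python3 g.py 0 1 124 0
python3 - <<'E'
# phase A/B TCP path (case) from tail_low (x0,z0) and tilt; TCP at card (0.5, 124.7-36+0)
import numpy as np
g=np.array([135.2,88.7])
def tcp(x0,z0,th):
    c,s=np.cos(np.radians(th)),np.sin(np.radians(th)); return np.array([x0+g[0]*c-g[1]*s,z0+g[0]*s+g[1]*c])
prev=None
for x0,z0,th in [(-135,36,0),(-136,38,3),(-135.5,39,6),(-135,39,9),(-134,39,12),(-132,39,15),(-129,39,18),(-124,39,21),(-119,39,24),(-117,39,25)]:
    p=tcp(x0,z0,th); c,s=np.cos(np.radians(th)),np.sin(np.radians(th))
    tt=(x0-96*s,z0+96*c); line=""
    if prev is not None:
        d=p-prev[0]; t0=np.radians(prev[1]); line=f"tool dx {(d[0]*np.cos(t0)+d[1]*np.sin(t0))/10:.2f} dz {(d[0]*np.sin(t0)-d[1]*np.cos(t0))/10:.2f}"
    print(th,p.round(1),line,"tailtop",np.round(tt,1),"cover gap %.0f"%(160-(tt[1]+(-103-tt[0])*s/c)),"brlow x %.1f z %.1f"%(x0+270*c+4*s,z0+270*s-4*c))
    prev=(p,th)
E
```

```text
time_s: 5.68
tcp_pos: [600.9, -73.1, 124.6]
eef_rot: [1.0, -0.016, 0.0, -0.0]
force: [-1.1, 1.9, 1.5]
finger_gap: 41.7
grasp_force: 50.0
t 5.68 case tcp [  0.2   0.6 124.6] tool shift cm [-0.02 -0.04  0.06] turn [-0. -0.  0.]
F [-1.1  1.9  1.5] T [0.62 0.32 0.09] gap 41.7 grip 50.0 q [ 0.15  0.46 -0.2  -0.   -0.91  1.39]
0 [  0.2 124.7]  tailtop [-135.  132.] cover gap 28 brlow x 135.0 z 32.0
3 [ -5.6 133.7] tool dx -0.58 dz -0.90 tailtop [-141.   133.9] cover gap 24 brlow x 133.8 z 48.1
6 [-10.3 141.3] tool dx -0.43 dz -0.79 tailtop [-145.5  134.5] cover gap 21 brlow x 133.4 z 63.2
9 [-15.3 147.8] tool dx -0.43 dz -0.69 tailtop [-150.   133.8] cover gap 19 brlow x 132.3 z 77.3
12 [-20.2 153.9] tool dx -0.38 dz -0.68 tailtop [-154.   132.9] cover gap 16 brlow x 130.9 z 91.2
15 [-24.4 159.7] tool dx -0.29 dz -0.65 tailtop [-156.8  131.7] cover gap 14 brlow x 129.8 z 105.0
18 [-27.8 165.1] tool dx -0.19 dz -0.62 tailtop [-158.7  130.3] cover gap 12 brlow x 129.0 z 118.6
21 [-29.6 170.3] tool dx -0.01 dz -0.54 tailtop [-158.4  128.6] cover gap 10 brlow x 129.5 z 132.0
24 [-31.6 175. ] tool dx -0.02 dz -0.52 tailtop [-158.   126.7] cover gap 9 brlow x 129.3 z 145.2
25 [-32.  176.5] tool dx 0.03 dz -0.15 tailtop [-157.6  126. ] cover gap 9 brlow x 129.4 z 149.5
```

```bash
python3 -m crank '[[[-0.15,0,-0.23,0,0.013,0],[-0.15,0,-0.23,0,0.013,0],[-0.14,0,-0.22,0,0.013,0],[-0.14,0,-0.22,0,0.013,0],[-0.11,0,-0.2,0,0.013,0],[-0.11,0,-0.2,0,0.013,0],[-0.11,0,-0.2,0,0.013,0],[-0.11,0,-0.2,0,0.013,0]]]'
python3 g.py -10.3 1 141.3 6
python3 - <<'E'
import cv2
from rig import imaging
for n,(u,v,w,h,s) in {"side":(175,60,140,125,4.8)}.items():
    im=imaging.capture(n)["pixels"][:,:,::-1][v:v+h,u:u+w]
    cv2.imwrite(f"pics/{n}e.png",cv2.resize(im,None,fx=s,fy=s,interpolation=cv2.INTER_CUBIC))
E
```

```text
time_s: 6.35
tcp_pos: [589.7, -73.0, 141.3]
eef_rot: [0.998, -0.016, 0.052, 0.001]
force: [0.3, 0.4, -4.6]
finger_gap: 41.6
grasp_force: 50.0
t 6.35 case tcp [-11.1   0.4 141.3] tool shift cm [ 0.08 -0.06  0.01] turn [ 0. -0.  0.]
F [ 0.3  0.4 -4.6] T [0.   0.41 0.02] gap 41.6 grip 50.0 q [ 0.16  0.38 -0.3   0.03 -0.78  1.36]
```

View pics/sidee.png

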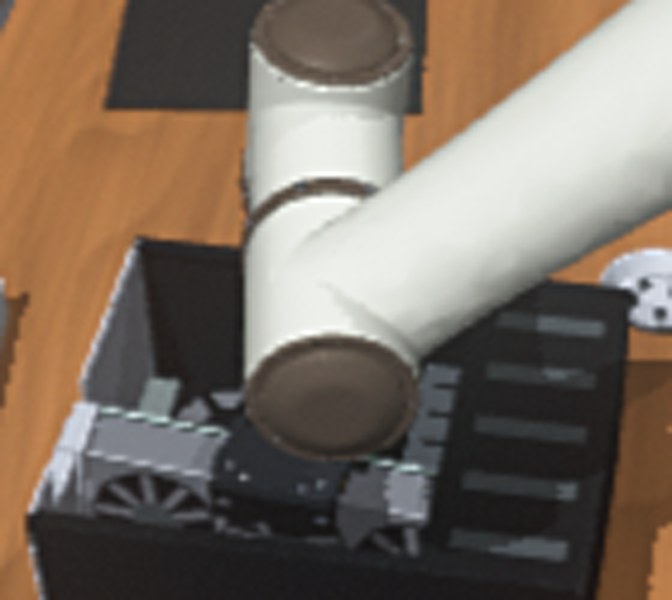

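The card's bracket end has risen: its top edge at the left is now about (95,410), up from (85,440). Nothing is touching badly, with the force around 5 N, which is the card's weight. Continuing the tilt.

```bash
python3 -m crank '[[[-0.1,-0.03,-0.2,0,0.02,0],[-0.13,-0.03,-0.26,0,0.02,0],[-0.13,0,-0.26,0,0.02,0],[-0.13,0,-0.26,0,0.02,0],[-0.12,0,-0.26,0,0.02,0],[-0.12,0,-0.26,0,0.02,0],[-0.1,0,-0.26,0,0.02,0],[-0.1,0,-0.24,0,0.02,0]]]'
python3 g.py -24.4 1 159.7 15
python3 - <<'E'
from rig import imaging,manip
E

```

```text
time_s: 7.07
tcp_pos: [576.8, -72.0, 159.4]
eef_rot: [0.991, -0.016, 0.132, 0.002]
force: [-0.1, 0.3, -6.0]
finger_gap: 41.7
grasp_force: 50.0
t 7.07 case tcp [-24.    1.  159.4] tool shift cm [-0.03 -0.   -0.04] turn [ 0.    -0.003  0.   ]
F [-0.1  0.3 -6. ] T [0.01 1.   0.01] gap 41.7 grip 50.0 q [ 0.18  0.29 -0.45  0.1  -0.58  1.28]
```

```bash
cat > ov.py <<'E'
import sys
from h import *
from rig import manip
from scipy.spatial.transform import Rotation as Ro
ob=manip.get_obs();R=Ro.from_quat(ob["eef_rot"]);out=[]
for n,(u,v,w,h) in {"top":(210,100,150,150),"side":(165,40,150,150)}.items():
    im=cv2.resize(C[n]["pixels"][v:v+h,u:u+w,::-1],None,fx=2.66,fy=2.66,interpolation=cv2.INTER_CUBIC)
    q=lambda X:tuple(int(k) for k in (proj(n,X)-[u,v])*2.66)
    # card pts in tool frame: tool x=card x, y=-card y, z = 88.7-card z
    W={(x,y,z):R.apply([x-.2,-y,88.7-z])+ob["tcp_pos"] for x in(-135,135) for y in(-21,21) for z in(0,96)}
    for a in W:
        for b in W:
            if sum(i!=j for i,j in zip(a,b))==1: cv2.line(im,q(W[a]),q(W[b]),(0,255,255),1)
    out.append(im)
cv2.imwrite(sys.argv[1],np.hstack(out))
E
python3 ov.py pics/ov1.png
```

```text
(no output)
```

View pics/ov1.png

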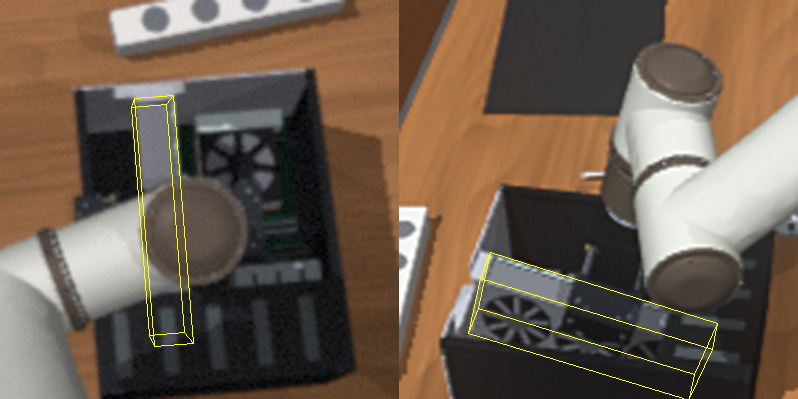

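The predicted outline lies on the card in both views (bracket end at (150,103) in top, (485,260) in side), so there's no slip. Continuing to 25°.

```bash
python3 -m crank '[[[-0.08,0,-0.26,0,0.022,0],[-0.08,0,-0.25,0,0.022,0],[-0.05,0,-0.24,0,0.022,0],[-0.02,0,-0.24,0,0.022,0],[0,0,-0.23,0,0.022,0],[0,0,-0.22,0,0.022,0],[0,0,-0.21,0,0.022,0],[0,0,-0.2,0,0.022,0]]]'
python3 g.py -32 1 176.5 25
```

```text
time_s: 7.83
tcp_pos: [568.9, -71.7, 176.0]
eef_rot: [0.976, -0.016, 0.218, 0.004]
force: [0.2, -0.6, -5.3]
finger_gap: 41.9
grasp_force: 50.0
t 7.83 case tcp [-31.9   1.  176. ] tool shift cm [ 0.01 -0.   -0.05] turn [ 0.    -0.004  0.   ]
F [ 0.2 -0.6 -5.3] T [-0.05  1.6  -0.01] gap 41.9 grip 50.0 q [ 0.19  0.2  -0.65  0.32 -0.31  1.06]
```

```bash
python3 -m crank '[[[0.3,0,0,0,0,0],[0.4,0,0,0,0,0],[0.5,0,0,0,0,0],[0.5,0,0,0,0,0],[0.5,0,0,0,0,0],[0.5,0,0,0,0,0],[0.5,0,0,0,0,0],[0.5,0,0,0,0,0]]]'
python3 g.py 40.5 1 210.3 25
python3 ov.py pics/ov2.png
```

```text
time_s: 8.5
tcp_pos: [603.1, -72.7, 191.8]
eef_rot: [0.976, -0.016, 0.218, 0.003]
force: [-0.7, 1.0, -5.3]
finger_gap: 41.6
grasp_force: 50.0
t 8.50 case tcp [  2.4   1.  191.8] tool shift cm [ 4.24  0.01 -0.05] turn [-0.    -0.003  0.   ]
F [-0.7  1.  -5.3] T [ 0.03  1.63 -0.03] gap 41.6 grip 50.0 q [ 0.18  0.23 -0.53  0.24 -0.39  1.15]
```

View pics/ov2.png

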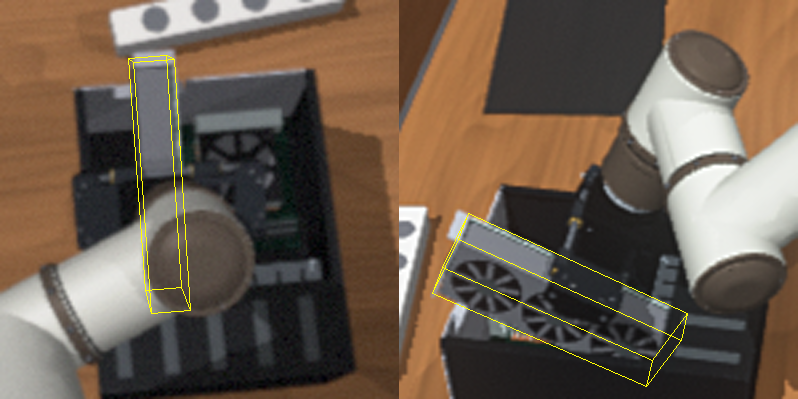

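The card has passed over the sill, with its tab end at (152,55) in top, and the outline still fits. Finishing the draw, then lifting straight up.

```bash
python3 -m crank '[[[0.6,0,0,0,0,0],[0.6,0,0,0,0,0],[0.6,0,0,0,0,0],[0.6,0,0,0,0,0],[0.6,0,0,0,0,0],[0.6,0,0,0,0,0],[0.6,0,0,0,0,0],[0.4,0,0,0,0,0]]]'
python3 g.py 43 1 211 25
python3 ov.py pics/ov3.png
```

```text
time_s: 9.27
tcp_pos: [645.1, -74.0, 211.8]
eef_rot: [0.976, -0.015, 0.219, 0.003]
force: [-0.2, -0.1, -4.6]
finger_gap: 41.7
grasp_force: 50.0
t 9.27 case tcp [ 44.4   1.1 211.8] tool shift cm [-0.16  0.01  0.01] turn [-0.    -0.004  0.   ]
F [-0.2 -0.1 -4.6] T [0.03 1.66 0.01] gap 41.7 grip 50.0 q [ 0.17  0.28 -0.39  0.18 -0.48  1.23]
```

View pics/ov3.png

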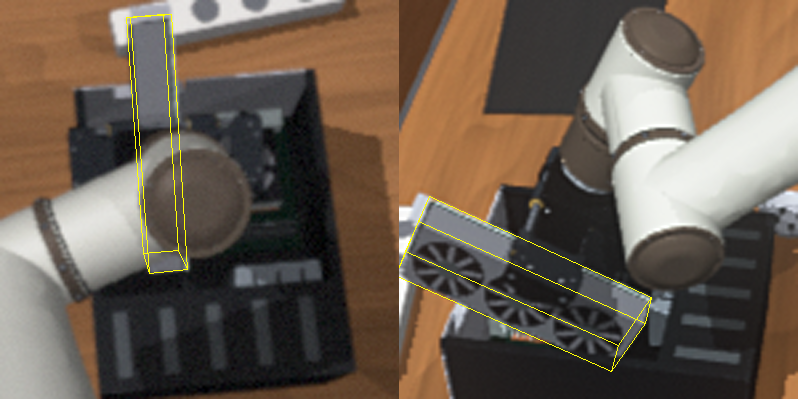

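The tail is clear of the cover edge, with the outline ending at (165,270) against the cover at (165,300). Lifting straight up.

```bash
python3 -m crank '[[[0.2,0,-0.45,0,0,0],[0.42,0,-0.91,0,0,0],[0.42,0,-0.91,0,0,0],[0.42,0,-0.91,0,0,0],[0.42,0,-0.91,0,0,0],[0.42,0,-0.91,0,0,0],[0.42,0,-0.91,0,0,0],[0.42,0,-0.91,0,0,0]]]'
python3 -m crank '[[[0.42,0,-0.91,0,0,0],[0.42,0,-0.91,0,0,0],[0.42,0,-0.91,0,0,0],[0.42,0,-0.91,0,0,0],[0.42,0,-0.91,0,0,0],[0.42,0,-0.91,0,0,0],[0.42,0,-0.91,0,0,0],[0.2,0,-0.45,0,0,0]]]'
python3 -m crank '[[[0,0,0,0,0,0],[0,0,0,0,0,0],[0,0,0,0,0,0],[0,0,0,0,0,0],[0,0,0,0,0,0],[0,0,0,0,0,0],[0,0,0,0,0,0],[0,0,0,0,0,0]]]'
python3 g.py 44 1 352 25
python3 ov.py pics/ov4.png
```

```text
time_s: 10.03
tcp_pos: [642.7, -74.1, 286.8]
eef_rot: [0.976, -0.016, 0.218, 0.003]
force: [0.4, -0.0, -5.8]
finger_gap: 41.9
grasp_force: 50.0
time_s: 10.7
tcp_pos: [643.4, -74.0, 363.8]
eef_rot: [0.975, -0.015, 0.22, 0.003]
force: [-0.1, -0.6, -4.4]
finger_gap: 41.6
grasp_force: 50.0
time_s: 11.37
tcp_pos: [642.8, -74.0, 361.3]
eef_rot: [0.976, -0.016, 0.218, 0.003]
force: [0.3, 0.4, -5.5]
finger_gap: 41.6
grasp_force: 50.0
t 11.37 case tcp [ 42.1   1.  361.3] tool shift cm [-0.22  0.    0.92] turn [-0.    -0.003  0.   ]
F [ 0.3  0.4 -5.5] T [0.07 1.58 0.02] gap 41.6 grip 50.0 q [ 0.17  0.17 -0.12  0.11 -0.86  1.31]
```

View pics/ov4.png

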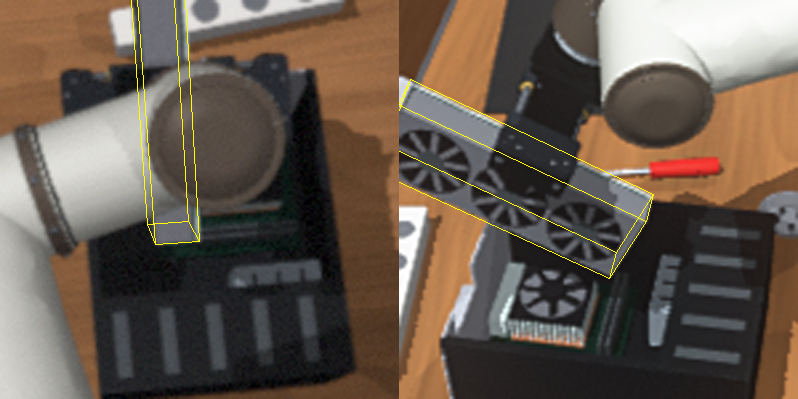

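The whole card hangs clear: its tail corner, at (610,277) in the side view, is at about z 224, some 60 mm above the rim, and it hasn't slipped. Handing in.

```bash
python3 -c "
from rig import manip
print(manip.sign_off())"
```

```text
the job is handed in; nothing more can be done
None
```

The card is out, bracket end first, and held still in the gripper with its lowest corner about 60 mm above the case's rim; the job was handed in at about 11.4 s, with no sign in the forces or pictures of anything being knocked.

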